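# Open the battery bay of a work lamp by its concealed catch

## Task

The battery work lamp lies on its face and its cells are due for a change: with the fingertips, without gripping anything, feel along the recessed grey strip on its back for the flush catch hidden in it and press the catch in, without brute force, so that the battery cover springs loose. Then push the cover by its dark rib, away from the strip, until it is fully open. Leave the lamp lying where it is, never lifted, and do not disturb the things around it.

Things in the scene. Friction and masses are not known exactly. Their poses are not given: they have to be found in the camera images.
- lamp: dark grey battery work lamp lying loose on its face, 230 mm along its x, 320 along y, 71 tall, 2.6 kg; a folded tube stand reaches 152 mm towards +x and 186 to either side. Origin under its middle on the table, z up; the cover slides open along +x, away from the robot within 20 degrees. Front bar: x -115 to -101 mm, 71 tall; side parts beyond y +-75 mm: 71 tall, their rails and ribs 75
- lamp_strip (a point): middle of the grey catch strip on the lamp's back, on its surface 66 mm up. Strip: 47 mm along the lamp's x, 150 along y, rigid but for the catch: a plate of the same grey, 39 mm (x) by 47 mm (y), 1 mm below the surface, hairline gap round it. The catch sits midway across the strip, but its middle may be anywhere from -42 to +42 mm from this point along the lamp's y
- release (a joint): how far the catch plate is pressed down, m: 0 at rest, 0.006 fully in. Sprung: it moves from about 1.2 N, lets the cover go at about 3.5 mm in (4 to 6 N), and comes back out when let go. To go below the strip's surface a fingertip must lie wholly over the plate
- cover (a joint): how far the pale battery cover has slid open along the lamp's +x, m: 0 shut and latched, 0.075 fully open at its stop. When the catch lets go, springs kick it to about 0.014; from there it slides with about 1.5 N and stays where it is left
- cover_rib (a point): middle of the front face (towards the lamp's -x, the strip) of the dark rib on the cover's front edge, 75.5 mm above the table; moves with the cover. Rib: 112 mm long along the lamp's y, 13 mm thick, top 80 mm up, foot 71; the cover's front edge continues it down to 61 mm. The rib is pushed with a fingertip held just above the strip's level (66 mm); the bay that opens is deeper, floor 36 mm up
- cup_13: white espresso cup with a yellow handle, 79x60x81 mm, standing on a white plate at the right, nearest the robot; origin under its middle. Leave it alone
- spare_cells: open black carrier with four spare green battery cells, 74x86x22 mm, left of the lamp; origin under its middle. Leave it alone
- tape: roll of beige tape lying flat, 98x96x25 mm, left of the lamp; origin under its middle. Leave it alone
- timer: red and white kitchen timer, 64 mm across, 49 mm tall, left of the lamp; origin under its middle. Leave it alone
- jar: clip-top glass jar, 115x95x117 mm, right of the lamp; origin under its middle. Leave it alone

How it is judged:
By the outcome, as a careful person would: the job done as asked, in the order asked, and still so for the second after the job is handed in, with the robot touching nothing.
It also fails if it takes over 54 s, if anything falls off the work surface, if the arm or the gripper's body presses on something with over 40 N, if the wrist force passes 120 N, or if a joint passes its speed limit or range.

## Robot

A 6-joint arm with a two-finger parallel gripper is mounted at the origin on a cart in front of the work surface, level with it; the furniture and walls round the work are solid. World frame = base frame: x ahead of the robot, y to its left, z up, the work surface at z = 0. Lengths are in m, angles in rad, forces in N, time in s.
With the tool pointing down it reaches from about 0.35 to 0.8 m from the base axis. Payload 7.3 kg.
Tool frame: the origin (TCP) lies at the very end of the fingers, on their centre line; the grasp point (between the pads) lies 19 mm behind it (hold_point_z is the distance from the TCP to the grasp point, in m); z points along the fingers, y is the direction in which the jaws open and shut (so a half turn about z gives the same grasp; the last joint's range is limited). The gripper opens to 85 mm and grips with 20 to 120 N. Pads are 22 mm wide; open, the fingers measure 114 mm over their backs; the gripper's body (76 mm by 85 mm) begins 54 mm behind the grasp point. The pads swing forward as they close: fully open they stand 13 mm farther back than shut.
Start: joints at [-1.429, 0.342, 1.524, -0, 1.275, -0.146], TCP at [0.149, -0.503, 0.231] pointing down, gripper open.
Joint ranges: [-2.53, 2.53], [-0.77, 2.02], [0.04, 2.7], [-1, 4.14], [0.28, 2.66], [-3.11, 3.11]. Speed limits (rad/s): [2.57, 2.57, 3.14, 3.14, 3.14, 3.14].

## Interface

Orientations are given as a unit quaternion [x, y, z, w].
In Python, from station import goto, move_l, move_joints, set_gripper, hold, inverse_kinematics, get_state, get_image, get_calibration, PlanningError, finish_job, hold_point_z gives the robot as it stands. Calls block until the motion is done:
- goto(position, orientation): joint-space move of the TCP to a pose.
- move_l(position, rot=None, velocity=0.15, until_force=None): straight line of the TCP; rot=None keeps the orientation; velocity is the mean speed in m/s. With until_force (N) it stops when the force on the tool has changed by that much, and returns True; else False.
- move_joints(angles): joint-space move.
- set_gripper(opening, squeeze=None): finger opening in m; squeeze is the grip in N (None keeps the last); returns when the fingers have stopped.
- hold(seconds).
- inverse_kinematics(position, orientation): joint angles nearest the present ones, or None.
- get_state(): the state.
- get_image(name): name is "scene" or "top" or "wrist"; returns (picture, depth): 384x512x3 uint8, red, green, blue; 384x512 float32, m along the optical axis (not along the pixel's ray), 0 where there is no reading.
- get_calibration(name): a dict with "intrinsics" (3x3 intrinsics, pixels), "dist_coeffs" ([k1, k2, p1, p2, k3] as OpenCV has them; the pictures are not rectified), "R" (3x3) and "t" (3): a world point X has camera coordinates R X + t. Camera axes: x right, y down, z forward; pixel columns grow to the right and rows downward; lengths in m; the calibration is good to about 2 mm. A picture is of the moment at which its call begins: read the wrist's pose just before it. get_calibration takes no time and is no camera call; for the wrist camera it gives the pose at the moment of the call.
A pose or a line that the arm cannot do raises PlanningError and nothing moves.
- finish_job(): hands the job in, once; it reports no verdict.
The state is a dict: "time": time; "joints": joint angles; "qd": joint speeds; "joint_efforts": joint torques, N m; "ee_pos": TCP position; "orientation": TCP orientation; "force": force on the tool from outside, world axes, zero at the start; "ft_torque": the same for the moment, N m; "width": finger opening in m.
Only numpy, scipy, OpenCV 4.12 (cv2) and the standard library are available. Lean on these libraries where they do the work, as an engineer would, in place of code of your own. Each camera call takes 0.05 s, during which the arm holds its last target.

## Working session

There is one attempt and no reset: what is moved stays moved. The work goes in short steps, each a Python script; the robot and the scene stay as the last script left them, time stands still between calls to the robot, and variables do not carry over. Pictures are saved under pics/ and viewed, and the job is handed in when it is done.

```bash
ls; mkdir -p pics; python3 - <<'E'
from station import *
import cv2, numpy as np
for n in ["scene","top"]:
    im,d=get_image(n); c=get_calibration(n)
    np.savez(f"pics/{n}0.npz",im=im,d=d,**c)
    cv2.imwrite(f"pics/{n}0.png",im[:,:,::-1])
    print(n,c, (d>0).mean())
s=get_state();print(s); print(hold_point_z)
E
```

```text
pics
scene {'intrinsics': array([[435.47182941,   0.        , 259.02174159],
       [  0.        , 435.47182941, 191.63539715],
       [  0.        ,   0.        ,   1.        ]]), 'dist_coeffs': array([-0.0669847,  0.       ,  0.       ,  0.       ,  0.       ]), 'R': array([[-0.09447924, -0.99548064,  0.00959054],
       [-0.78966688,  0.06907256, -0.60963531],
       [ 0.6062177 , -0.06517121, -0.79262401]]), 't': array([1.51539673e-03, 4.16681972e-01, 1.56434445e+00])} 0.9958343505859375
top {'intrinsics': array([[448.27224505,   0.        , 255.07983403],
       [  0.        , 448.27224505, 189.74628162],
       [  0.        ,   0.        ,   1.        ]]), 'dist_coeffs': array([-0.0144695,  0.       ,  0.       ,  0.       ,  0.       ]), 'R': array([[-0.23090642, -0.97292788,  0.00967308],
       [-0.91251661,  0.21309763, -0.34914586],
       [ 0.33763243, -0.08944686, -0.93701846]]), 't': array([0.07810499, 0.4673769 , 1.58535132])} 0.9960225423177084
{'time': 0.1, 'joints': array([-1.42899795e+00,  3.42644100e-01,  1.52489107e+00,  3.49358383e-05,
        1.27541519e+00, -1.46037017e-01]), 'qd': array([ 7.00555390e-04, -1.10017146e-03, -1.88552132e-03, -2.42111252e-05,
       -1.01124903e-03, -5.57898708e-04]), 'joint_efforts': array([ 1.73627272e-03, -4.34447551e+01, -2.46491021e+01, -1.87972814e-04,
        4.66977130e-03,  1.71743409e-06]), 'ee_pos': array([ 0.148999  , -0.50305147,  0.23071072]), 'orientation': array([ 9.89662213e-01,  1.43416325e-01,  1.81466127e-05, -6.78813985e-04]), 'force': array([ 0.24205274,  0.20227016, -0.35888857]), 'ft_torque': array([-0.01747703,  0.04592741, -0.00544488]), 'width': 0.08534226149770269}
0.0187
```

View pics/scene0.png

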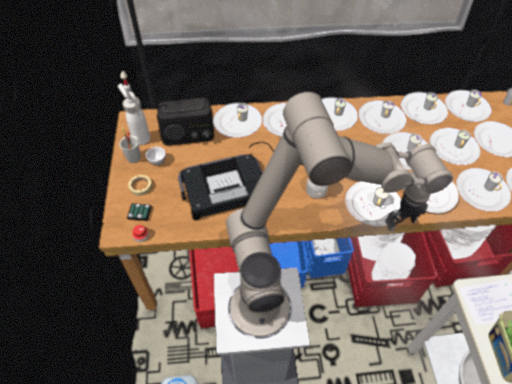

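View pics/top0.png

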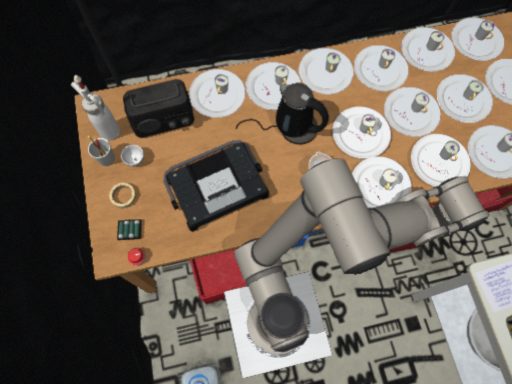

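The top view shows the lamp at about (217,183), with the pale cover at about (221,184). The timer, cells and tape are at the left around (135,255), (130,229) and (122,195). The jar is partly hidden behind the arm at about (318,160). I'll enlarge the lamp area.

```bash
python3 - <<'E'
import cv2, numpy as np
a=cv2.imread("pics/top0.png")[135:235,155:280]; b=cv2.imread("pics/scene0.png")[150:220,170:270]
cv2.imwrite("pics/z1.png",cv2.resize(a,None,fx=6,fy=6,interpolation=cv2.INTER_CUBIC))
cv2.imwrite("pics/z2.png",cv2.resize(b,None,fx=7,fy=7,interpolation=cv2.INTER_CUBIC))
E
```

```text
(no output)
```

View pics/z1.png

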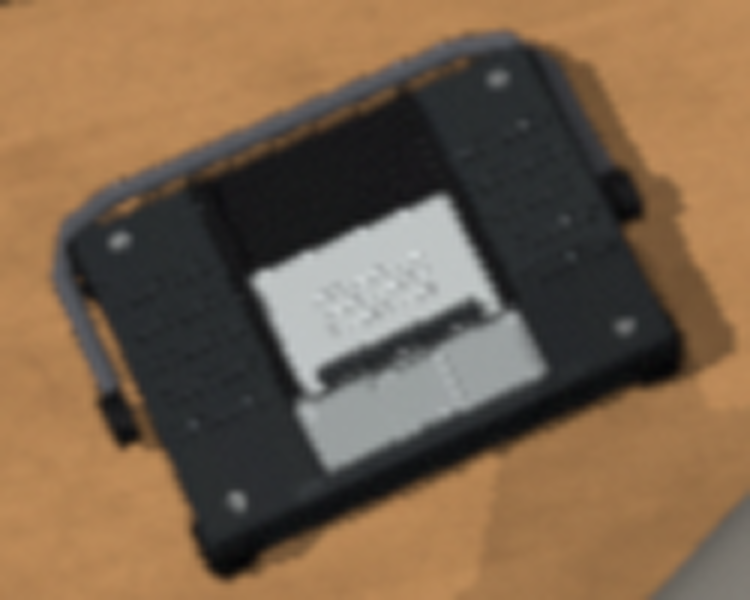

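View pics/z2.png

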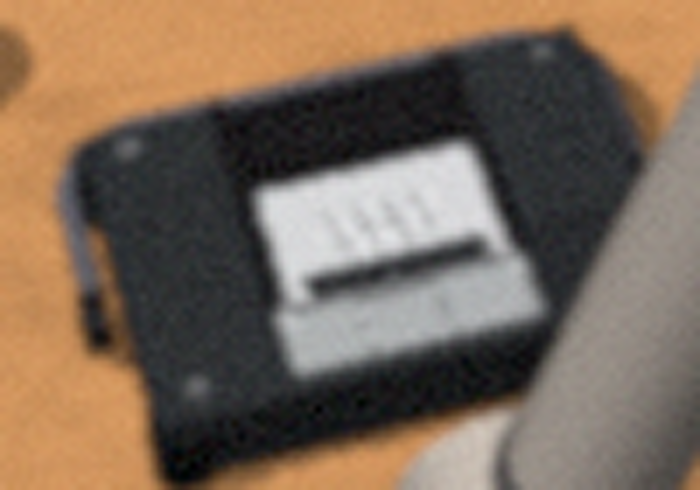

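The strip's corners in the z1 crop are at about (297,405), (513,315), (548,368) and (328,473). There's a possible hairline near (450,370). Next I'll cast these corners to z=66 mm.

```bash
cat > h.py <<'E'
import cv2, numpy as np
def ray(cal,px,z):
    px=np.asarray(px,float).reshape(-1,1,2)
    u=cv2.undistortPoints(px,cal["intrinsics"],cal["dist_coeffs"]).reshape(-1,2)
    d=np.c_[u,np.ones(len(u))]@cal["R"]; o=-cal["R"].T@cal["t"]
    return o+d*((z-o[2])/d[:,2])[:,None]
def proj(cal,X):
    r,_=cv2.Rodrigues(cal["R"]); return cv2.projectPoints(np.asarray(X,float),r,cal["t"],cal["intrinsics"],cal["dist_coeffs"])[0].reshape(-1,2)
E
python3 - <<'E'
from h import *
c=dict(np.load("pics/top0.npz"))
z=lambda p,s,o:[((x+.5)/s-.5+o[0],(y+.5)/s-.5+o[1]) for x,y in p]
P=ray(c,z([(297,405),(513,315),(548,368),(328,473)],6,(155,135)),.066); print(P.round(4)); print(P.mean(0))
print([np.linalg.norm(P[i]-P[(i+1)%4]).round(4) for i in range(4)])
y=(P[0]-P[1]+P[3]-P[2]); print("lamp yaw",np.degrees(np.arctan2(-y[0],y[1])))
c=dict(np.load("pics/scene0.npz"))
Q=ray(c,z([(274,310),(523,255),(550,310),(295,377)],7,(170,150)),.066); print(Q.round(4)); print(Q.mean(0))
y=(Q[0]-Q[1]+Q[3]-Q[2]); print("lamp yaw",np.degrees(np.arctan2(-y[0],y[1])))
c=dict(np.load("pics/top0.npz"))
s=z([(297,405),(513,315),(548,368),(328,473)],6,(155,135))
d=c["d"]; 
for p in [(225,200),(222,190),(190,200),(240,175)]:
    x=ray(c,[p],0)[0]; o=-c["R"].T@c["t"]; dep=d[p[1],p[0]]; v=(x-o); v/= (c["R"]@v)[2]; print(p,(o+v*dep).round(4))
E
```

```text
[[0.4748 0.1635 0.066 ]
 [0.5026 0.0198 0.066 ]
 [0.4631 0.0063 0.066 ]
 [0.427  0.1534 0.066 ]]
[0.46685849 0.08575643 0.066     ]
[np.float64(0.1463), np.float64(0.0417), np.float64(0.1515), np.float64(0.0488)]
lamp yaw 12.3869309209885
[[0.4795 0.1648 0.066 ]
 [0.5079 0.0158 0.066 ]
 [0.4654 0.003  0.066 ]
 [0.4297 0.1539 0.066 ]]
[0.47062873 0.08436681 0.066     ]
lamp yaw 12.061022207056856
(225, 200) [0.4668 0.0858 0.061 ]
(222, 190) [0.4988 0.089  0.0865]
(190, 200) [0.4951 0.2131 0.0652]
(240, 175) [0.5512 0.0092 0.0648]
```

```bash
python3 - <<'E'
from station import *
from h import *
from scipy.spatial.transform import Rotation as R
s=get_state(); c=get_calibration("wrist")
Rt=R.from_quat(s["orientation"]).as_matrix(); o=-c["R"].T@c["t"]
print("cam in tool",Rt.T@(o-s["ee_pos"]),"axes",(c["R"]@Rt).round(3), c["intrinsics"][0,0])
for a in (12.2,192.2):
    h=np.radians(a/2); q=[np.cos(h),np.sin(h),0,0]
    print(inverse_kinematics([.44,.08,.25],q),inverse_kinematics([.47,.085,.08],q),inverse_kinematics([.55,.1,.08],q))
E
```

```text
cam in tool [ 6.61695058e-02 -5.93327938e-05 -1.41472718e-01] axes [[-0.     1.    -0.   ]
 [-0.965 -0.    -0.261]
 [-0.261  0.     0.965]] 297.8392998253525
[ 8.17583255e-03  1.82744077e-01  1.68968225e+00 -4.44089210e-16
  1.26916633e+00  1.36604199e+00] [ 1.82687102e-02  4.45031460e-01  1.84983059e+00 -4.44089210e-16
  8.46730609e-01  1.37613487e+00] [ 4.27559535e-02  5.64211097e-01  1.62211855e+00 -4.44089210e-16
  9.55263003e-01  1.40062211e+00]
[ 8.17583255e-03  1.82744077e-01  1.68968225e+00 -4.44089210e-16
  1.26916633e+00 -1.77555066e+00] [ 1.82687102e-02  4.45031460e-01  1.84983059e+00 -4.44089210e-16
  8.46730609e-01 -1.76545779e+00] [ 4.27559535e-02  5.64211097e-01  1.62211855e+00 -4.44089210e-16
  9.55263003e-01 -1.74097054e+00]
```

```bash
cat >> h.py <<'E'
def quat(deg):
    a=np.radians(deg/2); return [np.cos(a),np.sin(a),0,0]
E
python3 - <<'E'
from station import *
from h import *
set_gripper(0.0,20)
goto([.415,.075,.20],quat(12.2))
c=get_calibration("wrist"); im,d=get_image("wrist"); np.savez("pics/w1.npz",im=im,d=d,**c)
cv2.imwrite("pics/w1.png",cv2.resize(im[:,:,::-1],(800,600),interpolation=cv2.INTER_CUBIC))
s=get_state(); print(s["time"],s["ee_pos"],s["width"])
E
```

```text
3.1917 [0.41525918 0.07439397 0.19999947] -0.000155429495541902
```

View pics/w1.png

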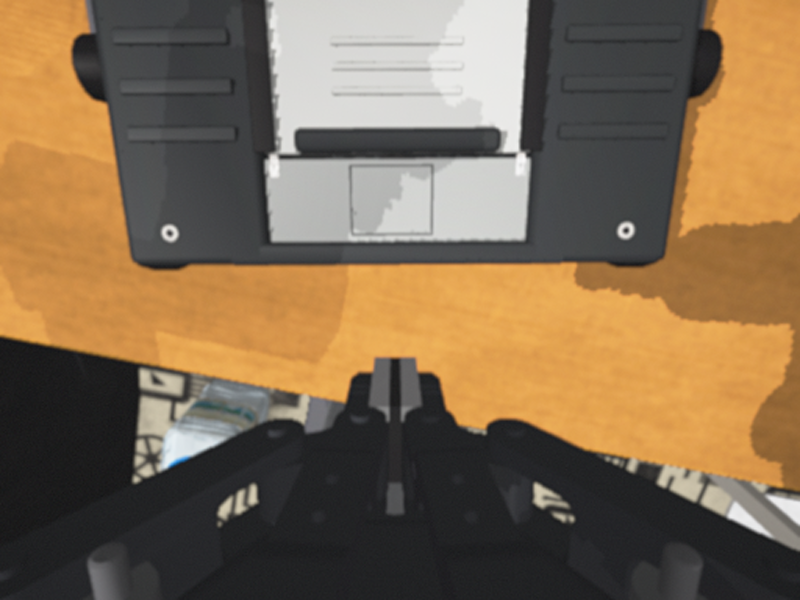

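The wrist view shows the hairline outline clearly. The plate's corners are at (350,166), (432,165), (432,233) and (351,234). The strip's are at (268,156), (527,154), (527,241) and (268,242), and the rib's front face is at row ~152.

```bash
python3 - <<'E'
from h import *
c=dict(np.load("pics/w1.npz"))
z=lambda p:[((x+.5)*.64-.5,(y+.5)*.64-.5) for x,y in p]
for n,p,h in [("plate",[(350,166),(432,165),(432,233),(351,234)],.065),("strip",[(268,156),(527,154),(527,241),(268,242)],.066)]:
    P=ray(c,z(p),h); m=P.mean(0); y=P[0]-P[1]+P[3]-P[2]; print(n,m,[np.linalg.norm(P[i]-P[(i+1)%4]).round(4) for i in range(4)],"yaw",np.degrees(np.arctan2(-y[0],y[1])))
    if n=="plate": pm=m
    else:
        a=np.arctan2(-y[0],y[1]); print("plate in lamp frame", (pm-m)@[np.cos(a),np.sin(a),0],(pm-m)@[-np.sin(a),np.cos(a),0])
print("rib line z75.5",ray(c,z([(300,152),(498,152)]),.0715))
E
```

```text
plate [0.46721496 0.08775957 0.065     ] [np.float64(0.0467), np.float64(0.0385), np.float64(0.0479), np.float64(0.0386)] yaw 12.83598787398598
strip [0.4684776  0.08435029 0.066     ] [np.float64(0.1462), np.float64(0.0492), np.float64(0.1533), np.float64(0.0487)] yaw 12.466927097422296
plate in lamp frame -0.000496886868789579 0.0036014662264517547
rib line z75.5 [[0.48230428 0.14245221 0.0715    ]
 [0.50531714 0.03554924 0.0715    ]]
```

```bash
python3 - <<'E'
from station import *
from h import *
goto([.4672,.0878,.090],quat(12.6))
hold(.2); f0=get_state()["force"]
r=move_l([.4672,.0878,.067],velocity=.02,until_force=3); print("free",r,get_state()["ee_pos"])
if not r:
    for z in np.arange(.0655,.0589,-.0005):
        r=move_l([.4672,.0878,z],velocity=.01,until_force=8)
        s=get_state(); print(round(z,4),r,s["ee_pos"][2].round(5),(s["force"]-f0).round(2))
        if r: break
c=get_calibration("wrist"); im,d=get_image("wrist"); np.savez("pics/w2.npz",im=im,d=d,**c)
cv2.imwrite("pics/w2.png",cv2.resize(im[:,:,::-1],(800,600),interpolation=cv2.INTER_CUBIC))
print(get_state()["time"])
E
```

```text
free False [0.4672852  0.08780824 0.06712689]
0.0655 False 0.06545 [-1.4  -0.47 -0.33]
0.065 False 0.06506 [-1.57 -0.23  0.45]
0.0645 False 0.06457 [-1.5   0.77  1.74]
0.064 False 0.06403 [-2.08 -0.71  2.84]
0.0635 False 0.06353 [-0.7  -0.43  2.71]
0.063 False 0.063 [-1.81 -0.8   2.65]
0.0625 False 0.0625 [ 0.34 -0.05  2.64]
0.062 False 0.06199 [-0.51 -0.63  1.61]
0.0615 False 0.06145 [-0.95  0.02  2.27]
0.061 False 0.06099 [-2.02  0.29  2.15]
0.0605 False 0.0605 [-0.74 -0.85  2.22]
0.06 False 0.06001 [-1.46  0.69  3.12]
0.0595 False 0.0595 [-1.86 -0.59  4.07]
0.059 False 0.05904 [-0.71  0.39  4.01]
8.85
```

View pics/w2.png

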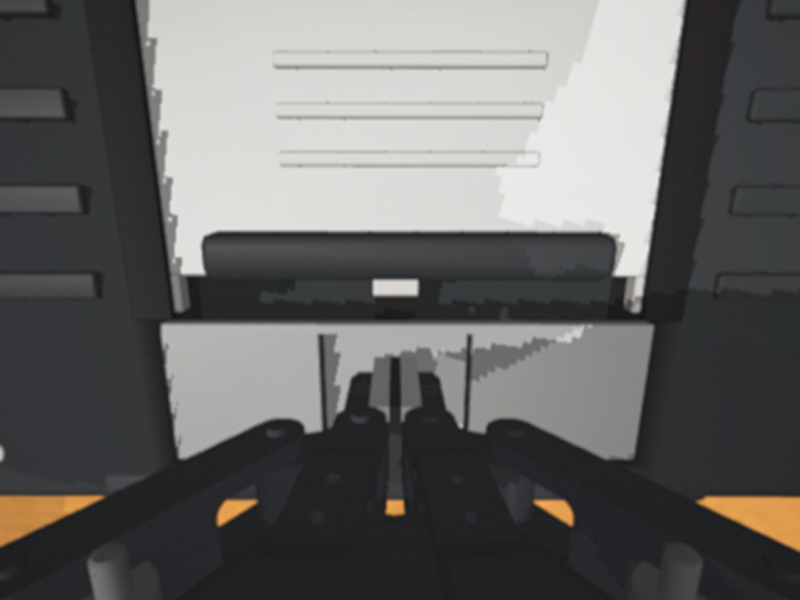

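The catch gave way with about 4 N, and the cover has sprung: a gap is now visible between the strip edge (row 320) and the rib (row 277). I'll lift just above the strip, then push the rib along the lamp's +x.

```bash
python3 - <<'E'
from station import *
from h import *
a=np.radians(12.6); ex=np.array([np.cos(a),np.sin(a),0])
C=np.array([.4685,.0844,.0705])
move_l([.4672,.0878,.0705],velocity=.04)
move_l(C,velocity=.03); hold(.2); f0=get_state()["force"]
r=move_l(C+ex*.080,velocity=.04,until_force=9); s=get_state(); print(r,((s["ee_pos"]-C)@ex).round(4),s["ee_pos"],((s["force"]-f0)@ex).round(2))
if not r:
    for x in np.arange(.082,.0985,.002):
        r=move_l(C+ex*x,velocity=.02,until_force=5); s=get_state(); print(x.round(3),r,((s["ee_pos"]-C)@ex).round(4),((s["force"]-f0)@ex).round(2), (s["force"]-f0)[2].round(2))
        if r or -(s["force"]-f0)@ex>6: break
c=get_calibration("wrist"); im,d=get_image("wrist"); np.savez("pics/w3.npz",im=im,d=d,**c)
cv2.imwrite("pics/w3.png",cv2.resize(im[:,:,::-1],(800,600),interpolation=cv2.INTER_CUBIC))
print(get_state()["time"])
E
```

```text
False 0.08 [0.54655614 0.10191758 0.0705388 ] -0.88
0.082 False 0.0823 -1.1 -0.15
0.084 False 0.0843 -0.85 -0.51
0.086 False 0.0863 -0.68 0.04
0.088 False 0.0882 -1.41 0.52
0.09 False 0.0887 -6.19 3.01
13.2083
```

View pics/w3.png

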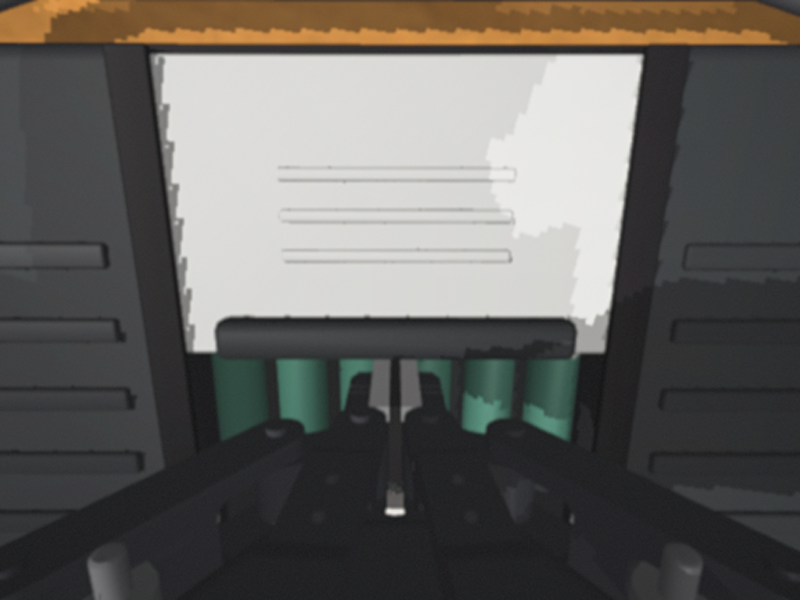

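The force rose sharply at +88.7 mm, where I predicted the stop at about +89. The cells are exposed, and the cover's far edge (row 55) is nearly at the end of its bay. I'll back off, retreat and check.

```bash
python3 - <<'E'
from station import *
from h import *
a=np.radians(12.6); ex=np.array([np.cos(a),np.sin(a),0])
C=np.array([.4685,.0844,.0705])
move_l(C+ex*.065,velocity=.08)
move_l(C+ex*.04+[0,0,.13],velocity=.15)
goto([.415,.075,.20],quat(12.2)); hold(.3)
c=get_calibration("wrist"); im,d=get_image("wrist"); np.savez("pics/w4.npz",im=im,d=d,**c)
cv2.imwrite("pics/w4.png",cv2.resize(im[:,:,::-1],(800,600),interpolation=cv2.INTER_CUBIC))
im,d=get_image("top");cv2.imwrite("pics/top4.png",im[:,:,::-1])
s=get_state();print(s["time"],s["force"])
E
```

```text
15.5667 [ 0.10837464 -0.43796869 -0.35049006]
```

View pics/w4.png

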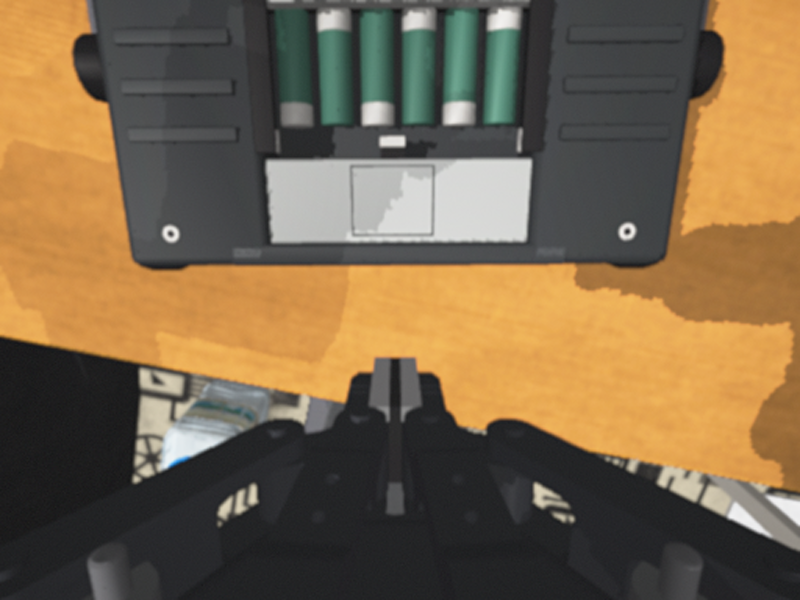

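View pics/top4.png

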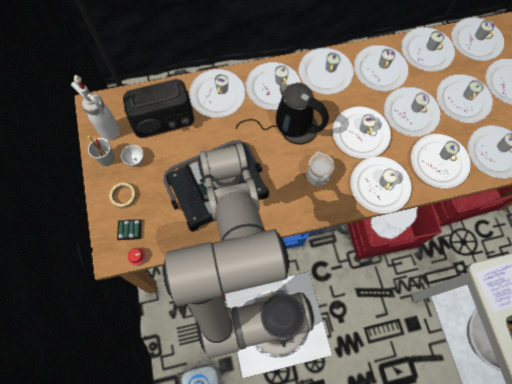

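The lamp's screws and edges are within 1 px of where they were, the catch is back out, and the surrounding things look untouched. To measure the cover's opening I'll take one more view from further along.

```bash
python3 - <<'E'
from station import *
from h import *
a=np.radians(12.6); ex=np.array([np.cos(a),np.sin(a),0])
move_l(np.array([.415,.075,.2])+ex*.07); hold(.3)
c=get_calibration("wrist"); im,d=get_image("wrist"); np.savez("pics/w5.npz",im=im,d=d,**c)
cv2.imwrite("pics/w5.png",cv2.resize(im[:,:,::-1],(800,600),interpolation=cv2.INTER_CUBIC))
E
```

```text
(no output)
```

View pics/w5.png

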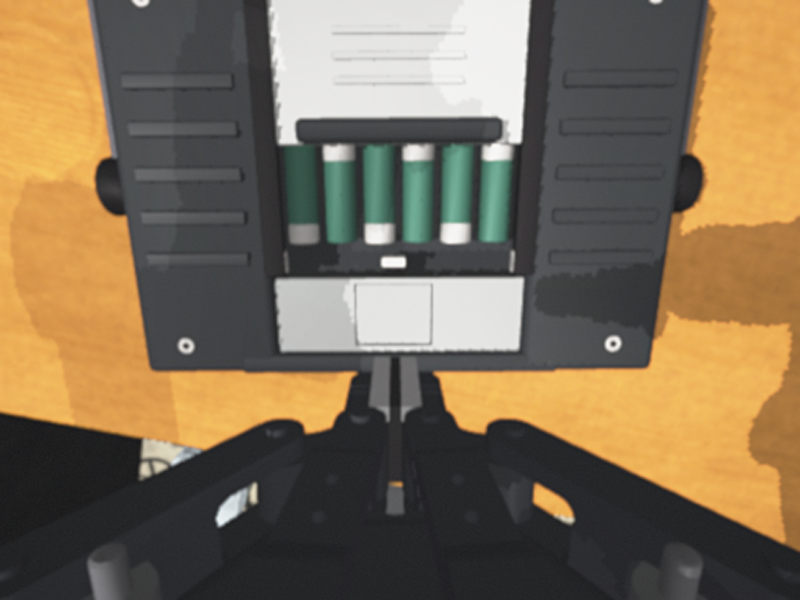

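Cover ridges are at rows 41/66/91 in w1 and 30/55/80 in w5, near column 398. The rib's front is at row ~152 in w1 and ~143 in w5. I'll compute the travel from these.

```bash
python3 - <<'E'
from h import *
a=np.radians(12.6); ex=np.array([np.cos(a),np.sin(a),0])
z=lambda p:[((x+.5)*.64-.5,(y+.5)*.64-.5) for x,y in p]
c1=dict(np.load("pics/w1.npz"));c5=dict(np.load("pics/w5.npz"))
A=ray(c1,z([(398,41),(398,66),(398,91),(398,152)]),.072)@ex;B=ray(c5,z([(400,30),(400,55),(400,80),(400,143)]),.072)@ex
print(B-A)
P=ray(c5,z([(275,277),(523,276),(522,352),(278,352)]),.066);y=P[0]-P[1]+P[3]-P[2];print("strip now",P.mean(0),np.degrees(np.arctan2(-y[0],y[1])))
S1=ray(c1,z([(170,233),(626,230)]),.071);S5=ray(c5,z([(186,346),(613,344)]),.071);print("screws",(S5-S1).round(4))
E
```

```text
[0.07460128 0.0747248  0.0748531  0.07414894]
strip now [0.46808542 0.08405284 0.066     ] 12.307015876499976
screws [[-0.0001  0.0001  0.    ]
 [-0.0003 -0.0001  0.    ]]
```

Measured travel is 74.1–74.9 mm, consistent with the stop at 75 mm, and the lamp moved less than 0.5 mm. Handing in.

```bash
python3 - <<'E'
from station import *
print(get_state()["time"]); finish_job()
E
```

```text
16.5333
the job is handed in; nothing more can be done
```

The battery cover is fully open and the job is handed in at 16.5 s of the 54 s allowed. The hand-in gave no verdict.

- **Catch:** I found it from its hairline outline in the wrist camera picture, about 3.6 mm towards +y from the strip's middle, so I pressed there directly instead of feeling along the strip. With the fingers shut, I pressed it in about 6 mm with at most about 4 N, and the cover sprang loose.
- **Cover:** I pushed it by the rib with the fingertip about 70 mm above the table. Resistance was about 1 N until it rose to 6 N at the stop, where I predicted it.

**Last checks:**
- Two pictures put the cover's travel at 74.6–74.9 mm from the cover's ridges, against 75 mm at the stop. The rib edge, which is harder to pick out, gave 74.1 mm.
- The lamp's screws moved less than 0.5 mm. The strip's measured position also agreed to about 0.5 mm.
- The catch has come back out, and the arm is clear of everything.
- In the top view, the things to the left of the lamp and the cup look undisturbed. The jar was partly hidden by the arm in the first picture, so I couldn't compare it before and after, but the arm only passed well above it.

No check failed.

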